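Lock the shaker platform with its slot knob

TASK

Lock the platform of the bench shaker before its plates are unloaded: with the fingertips, gently push the small black lock knob away along its L-shaped slot, then round the corner and fully home to the end of the other leg, inside the fork beside the platform. Only push the knob, never grip, force or lift it, and leave the culture plates on the platform and the loose jar, vial and timer beside the shaker where they are.

Things in the scene. Friction and masses are not known exactly. Their poses are not given: they have to be found in the camera images.
- shaker: Bench shaker, fixed: white housing 150 mm deep (x), 280 mm wide (y). Origin on the worktop under the centre of its deck part (x -75..75, y -65..65 mm); x axis points away from its front, y to its left. The deck is a flat grey plate, top 48 mm above the worktop, cut by an L-shaped slot 15 mm wide.
- platform (a point): Centre of the mat of the shaker's platform (144 mm square, at shaker y 68..212 mm), 58 mm above the worktop. Four clip pins 70 mm high stand at its corners; two culture plates are stacked on it, to 88 mm above the worktop.
- fork (a point): Middle of the mouth of the flat steel fork that reaches from the platform over the deck, at its top face, 55 mm above the worktop. Its two prongs, 5 mm wide and 18 mm apart, run from here along +y of the shaker to the platform, 9 mm either side of the slot's second leg. The knob's stem passes between them, its head above them.
- lock_knob: Lock follower, 0.15 kg, captive in the slot, otherwise loose (it may spin). Origin on its axis at the underside of its hidden flange, 34 mm above the worktop; z up. Stem 12 mm wide; black cylindrical head 26 mm wide, 24 to 46 mm above the origin (10 to 32 mm above the deck). Slides with 1 to 5 N, stays where it is left; has 3 mm of vertical and 1.5 mm of sideways play.
- knob_top (a point): Centre of the top face of the lock knob's head, 80 mm above the worktop.
- slot_start (a point): Centreline of the slot at the near end of its first leg, at deck height (48 mm above the worktop). Axes as the shaker's. The knob starts within 12 mm of it, toward the corner. The first leg runs from here along +x of the shaker, 55 mm long.
- slot_corner (a point): Centreline of the slot at its corner, at deck height. The second leg runs from here along +y of the shaker (toward the platform), 50 mm long.
- slot_end (a point): Centreline of the slot at the far end of its second leg, at deck height, between the prongs of the fork: where the knob's axis stands when locked. The slot lets the knob go 1.5 mm farther, to a hard stop (so does the corner): there each mm pushed farther adds about 10 N, so stop once the force rises to 8 N or so; over 30 N on the knob counts as forcing it.
- dish_low: Lower culture plate, round, 90 mm wide, 15 mm high, loose on the platform; origin at the centre of its underside.
- dish_high: Upper culture plate, round, 90 mm wide, 15 mm high, loose on the lower one; origin at the centre of its underside.
- jar: Loose specimen jar with a screw lid, 64 mm wide, 75 mm high, to the right of the shaker; origin at the centre of its underside.
- vial: Loose glass vial, 30 mm wide, 70 mm high, to the right of the shaker; origin at the centre of its underside.
- timer: Loose bench timer, 45x70x29 mm, to the right of the shaker; origin at the centre of its underside.
Not all that is in view belongs to the job. Of the things that look like the lock_knob, the largest one is meant.

How it is judged:
By the outcome, as a careful person would: the job done as asked, in the order asked, and still so for the second after the job is handed in, with the robot touching nothing.
It also fails if it takes over 48 s, if anything falls off the work surface, if the arm or the gripper's body presses on something with over 40 N, if the wrist force passes 120 N, or if a joint passes its speed limit or range.

ROBOT

A 6-joint arm with a two-finger parallel gripper is mounted at the origin on a cart in front of the work surface, level with it; the furniture and walls round the work are solid. World frame = base frame: x ahead of the robot, y to its left, z up, the work surface at z = 0. Lengths are in mm, angles in rad, forces in N, time in s.
With the tool pointing down it reaches from about 275 to 1000 mm from the base axis. Payload 8.4 kg.
Tool frame: the origin (TCP) lies between the finger pads; the fingertips stand 14 mm ahead of it and the grasp point (between the pads) lies 5 mm behind it (env.nose_length is the distance from the TCP to the fingertips, in mm); z points along the fingers, y is the line along which they close (so a half turn about z gives the same grasp; the last joint's range is limited). The gripper opens to 85 mm and grips with 20 to 120 N. Pads are 22 mm wide; open, the fingers measure 114 mm over their backs; the gripper's body (76 mm by 85 mm) begins 54 mm behind the grasp point. The pads swing forward as they close: fully open they stand 13 mm farther back than shut.
Start: joints at [1.128, 0.353, 1.633, -0, 1.155, -0.002], TCP at [266.663, 565.26, 245.281] pointing down, gripper open.
Joint ranges: [-2.63, 2.63], [-0.92, 2.1], [0.06, 2.66], [-1.3, 4.44], [0, 2.69], [-3.02, 3.02]. Speed limits (rad/s): [2.22, 2.22, 2.79, 3.14, 3.14, 3.14].

INTERFACE

Orientations are given as a unit quaternion [w, x, y, z].
In Python, from station import env gives the robot as it stands. The module is installed in compiled form; this text tells all that it offers.
- The arm moves only by the tool drive_tool, never from a script. Its argument "plan" is a list of rows, each a list of 6 numbers: the shift along the tool's x, y, z in mm, then the turn, a rotation vector about the tool's x, y, z in rad. In form: [[x, y, z, ax, ay, az], ...]. A call has exactly 5 rows; each row is the pose to reach, as a shift and turn from the pose commanded when the call began, along the tool's axes at that moment; what a row does not reach only later rows make up. A row lasts 1/10 s, in which the tool goes at most 50 mm and 8.59 degrees, less where a joint would pass 70% of its speed; a pose out of reach is approached as far as the arm can. A call with a gripper value outside its range is refused whole. "fingers" is the finger opening in mm, from 0 to 85.4, set as the call begins (left out, the last holds). The fingers move at their own pace and stop on an object; the grip force is fixed at half the most. Time passes only in rows, so rows that repeat a pose let the fingers close, or fill a call up. It gives the time, the measured TCP pose, the force, the opening and the grip force at its end, in the units of the state.
- env.get_state(): the state, without advancing time (a new reading comes with each control period).
- env.read_camera(name): name is "scene" or "top" or "wrist"; returns a dict with "img" (400x640x3 uint8, red, green, blue), "fx", "fy", "cx", "cy" (pixels), "k1" (the pictures are not rectified: a ray, as slopes to the right and down, at radius r is drawn at 1 + k1 r^2 times it, then the intrinsics apply), "rvec" (rotation vector, rad) and "tvec" (3), from world to camera coordinates, as OpenCV has them. Camera axes: x right, y down, z forward; pixel columns grow to the right and rows downward; lengths in mm; the calibration is good to about 2 mm. A picture is of the moment at which its call begins. There is no depth.
- env.finish_job(): hands the job in; it is judged then, once.
The state is a dict: "time": time; "qpos": joint angles; "joint_velocities": joint speeds; "tau": joint torques, N m; "tool_pos": TCP position; "eef_rot": TCP orientation; "contact_force": force on the tool from outside, world axes, zero at the start; "wrist_torque": the same for the moment, N m; "gripper_width": finger opening in mm; "gripper_force": force on a finger pad.
Only numpy, scipy, OpenCV 4.12 (cv2) and the standard library are available. Lean on these libraries where they do the work, as an engineer would, in place of code of your own. Each camera call takes 0.05 s, during which the arm holds its last target. There are 200 camera calls.

## Working session

There is one attempt and no reset: what is moved stays moved. The work goes in short steps, Python scripts to look and compute and a tool call to move; the robot and the scene stay as the last step left them, time stands still between calls to the robot, and variables do not carry over. Pictures are saved under pics/ and viewed, at most 10 in all, crops included, and the job is handed in when it is done.

Besides the shell and the picture viewer there is one more tool, called in YAML: its name, and indented under it one key for each argument. drive_tool: Moves the arm, as the interface text tells. Its arguments: {"type":"object","properties":{"plan":{"type":"array","items":{"type":"array","items":{"type":"number"}}},"fingers":{"type":"number"}},"required":["plan"]}

```bash
mkdir -p pics
cat > h.py <<'E'
import numpy as np, cv2
from station import env
def cam(n,f=None):
    c=env.read_camera(n)
    if f: cv2.imwrite('pics/'+f,c['img'][:,:,::-1])
    return c
def ray(c,u,v):
    d=np.array([(u-c['cx'])/c['fx'],(v-c['cy'])/c['fy']]);s=d.copy()
    for _ in range(20): s=d/(1+c['k1']*(s@s))
    R=cv2.Rodrigues(np.array(c['rvec'],float))[0];t=np.array(c['tvec'],float).ravel()
    return -R.T@t, R.T@np.array([*s,1.])
def onz(c,u,v,z):
    o,d=ray(c,u,v); return o+d*(z-o[2])/d[2]
def proj(c,p):
    R=cv2.Rodrigues(np.array(c['rvec'],float))[0];q=R@np.array(p,float)+np.array(c['tvec'],float).ravel()
    s=q[:2]/q[2];s=s*(1+c['k1']*(s@s));return s*[c['fx'],c['fy']]+[c['cx'],c['cy']]
E
python3 - <<'E'
from h import *
a=cam('top','top.png');b=cam('scene','scene.png')
s=env.get_state();print(s)
for c in(a,b):print(ray(c,320,200))
E
```

```text
{'time': 0.1, 'qpos': array([ 1.12758539e+00,  3.53590474e-01,  1.63407688e+00, -3.96126130e-06,
        1.15518416e+00, -2.41996322e-03]), 'joint_velocities': array([ 0.0014404 , -0.00067957, -0.00212276,  0.0003532 , -0.00032805,
       -0.00062884]), 'tau': array([ 8.29897199e-04, -6.06355333e+01, -3.42824042e+01,  6.56297971e-05,
        3.85065592e-03,  1.18421190e-05]), 'tool_pos': array([266.49360036, 564.87800727, 244.62217901]), 'eef_rot': array([-1.37322062e-04,  2.18614736e-01,  9.75811048e-01, -6.14268741e-04]), 'contact_force': array([-0.02738997, -0.98400477,  0.71739787]), 'wrist_torque': array([-0.01216381, -0.0063886 ,  0.02952476]), 'gripper_force': 0.0, 'gripper_width': 85.48922251260394}
(array([352.3367919 ,  29.72835579, 991.38688328]), array([ 0.165872  , -0.01363687, -0.98605499]))
(array([ -19.99101227, -229.7421038 ,  664.17841329]), array([ 0.65012902,  0.31530691, -0.69132277]))
```

View pics/top.png

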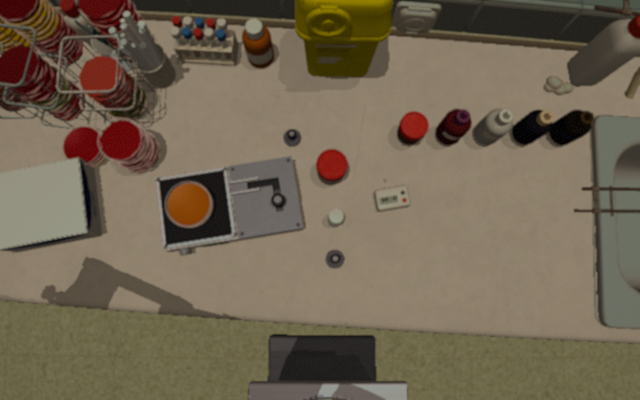

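View pics/scene.png

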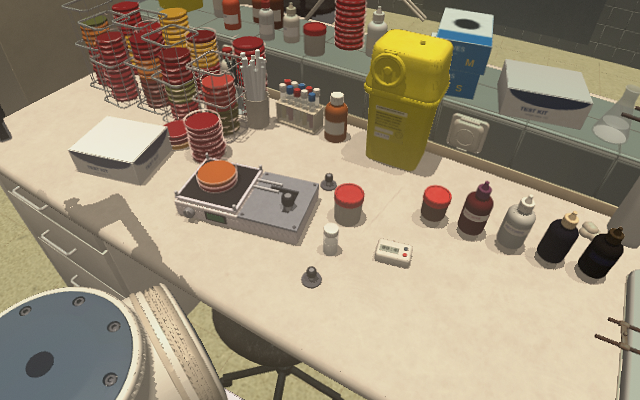

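The top view shows the shaker: knob head near (278,200), L-slot from there up to about (277,183), then left to (248,184), and the plates at (189,204). Two small decoy knobs are at (292,136) and (335,258). I'll zoom in on the deck.

Run:
```python
from h import *
c=cam('top');cv2.imwrite('pics/t2.png',cv2.resize(c['img'][145:255,150:310,::-1],None,fx=5,fy=5,interpolation=cv2.INTER_CUBIC))
d=cam('scene');cv2.imwrite('pics/s2.png',cv2.resize(d['img'][150:250,170:330,::-1],None,fx=5,fy=5,interpolation=cv2.INTER_CUBIC))
```

```text
(no output)
```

View pics/t2.png

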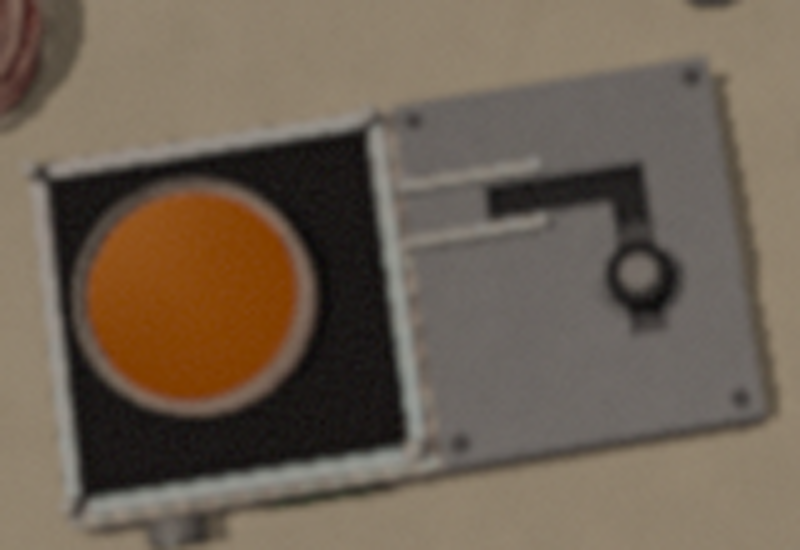

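View pics/s2.png

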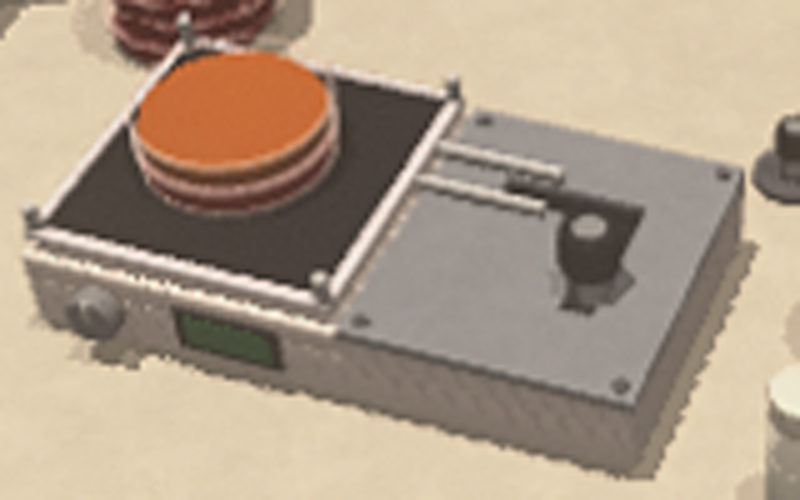

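The crops show slot ends at t2 (490,201) and (648,328), the corner at (628,185), deck screws at (414,121), (692,76), (741,398) and (461,443), and the head top at (639,274).

Run:
```python
from h import *
c=cam('top');d=cam('scene')
T=lambda u,v,z:onz(c,(u+.5)/5-.5+150,(v+.5)/5-.5+145,z)
S=lambda u,v,z:onz(d,(u+.5)/5-.5+170,(v+.5)/5-.5+150,z)
for n,P in(('top',[T(*p,48) for p in((414,121),(692,76),(741,398),(461,443))]),('scene',[S(*p,48) for p in((484,118),(724,174),(621,385),(361,320))])):
    P=np.array(P);m=P.mean(0);x=(P[0]+P[1]-P[2]-P[3])/2;yaw=np.arctan2(x[1],x[0]);y=(P[0]+P[3]-P[1]-P[2])/2
    print(n,m.round(1),yaw,np.arctan2(-y[0],y[1]),np.linalg.norm(x),np.linalg.norm(y))
    R=np.array([[np.cos(yaw),-np.sin(yaw)],[np.sin(yaw),np.cos(yaw)]])
    L=dict(corner=T(628,185,48),end_edge=T(490,201,48),start_edge=T(648,328,48),knob=T(639,274,80),forkA=T(538,162,55),forkB=T(546,218,55)) if n=='top' else dict(knob=S(587,227,80),forkA=S(560,172,55),forkB=S(543,208,55),corneredge=S(643,207,48))
    for k,v in L.items(): print(k,v.round(1),'local',(R.T@(v-m)[:2]).round(1))
```

```text
top [518.2 127.3  48. ] 0.16890684495017078 0.16944042972444767 133.18399899809364 113.3493758213204
corner [548.1 107.3  48. ] local [ 26.1 -24.7]
end_edge [541.2 162.9  48. ] local [28.6 31.2]
start_edge [489.8  98.2  48. ] local [-32.9 -23.9]
knob [506.3  99.7  80. ] local [-16.4 -25.2]
forkA [555.9 143.1  55. ] local [39.8  9.2]
forkB [533.  139.3  55. ] local [16.6  9.3]
scene [522.8 130.5  48. ] 0.17576333419310136 0.16234733244159055 134.88600166431476 114.90995641780071
knob [510.5 103.   80. ] local [-17.  -24.9]
forkA [558.1 145.5  55. ] local [37.4  8.6]
forkB [534.6 139.9  55. ] local [13.2  7.3]
corneredge [562.2 106.1  48. ] local [ 34.5 -30.8]
```

drive_tool:
  plan:
    - [-30,-27,0,0,0,-0.122]
    - [-68,-60,0,0,0,-0.244]
    - [-106,-94,0,0,0,-0.366]
    - [-145,-129,0,0,0,-0.488]
    - [-183,-163,0,0,0,-0.61]
  fingers: 0

```text
time: 0.8
tool_pos: [361.1, 342.3, 245.4]
eef_rot: [0.0, -0.087, 0.996, 0.0]
contact_force: [1.1, 0.1, -0.1]
gripper_width: 12.2
gripper_force: 0.0
```

```bash
cat >> h.py <<'E'
def info(o=(520,129.3),yaw=.169,tgt=None):
    from scipy.spatial.transform import Rotation as Ro
    s=env.get_state();w,x,y,z=s['eef_rot'];Q=Ro.from_quat([x,y,z,w]).as_matrix()
    R=np.array([[np.cos(yaw),-np.sin(yaw)],[np.sin(yaw),np.cos(yaw)]])
    p=s['tool_pos'];print('t',s['time'],'pos',p.round(1),'local',(R.T@(p[:2]-o)).round(1),'F',s['contact_force'].round(1),'tool x,y yaw',np.arctan2(Q[1,0],Q[0,0]).round(3),np.arctan2(Q[1,1],Q[0,1]).round(3),'z',Q[:,2].round(3),'w',s['gripper_width'])
    if tgt is not None:
        g=np.array([*(R@np.array(tgt[:2])+o),tgt[2]]);print('shift',(Q.T@(g-p)).round(1))
E
python3 -c "
from h import *
print(env.nose_length);info(tgt=(-58,-25,244))"
```

```text
14.0
t 0.8 pos [361.1 342.3 245.4] local [-120.8  236.7] F [ 1.1  0.1 -0.1] tool x,y yaw -2.967 1.746 z [ 0.  0. -1.] w 12.200565441881377
shift [ -61.2 -262.1    1.4]
```

drive_tool:
  plan:
    - [-10,-44,0,0,0,0]
    - [-20,-90,0,0,0,0]
    - [-31,-136,10,0,0,0]
    - [-42,-180,20,0,0,0]
    - [-50,-215,30,0,0,0]

```text
time: 1.3
tool_pos: [447.0, 138.4, 215.3]
eef_rot: [0.0, -0.084, 0.996, -0.0]
contact_force: [0.7, 0.3, 0.4]
gripper_width: -0.1
gripper_force: 0.0
```

drive_tool:
  plan:
    - [-8,-30,15,0,0,0]
    - [-10,-48,40,0,0,0]
    - [-10,-48,60,0,0,0]
    - [-10,-48,70,0,0,0]
    - [-10,-48,70,0,0,0]

```text
time: 1.8
tool_pos: [463.4, 94.9, 144.3]
eef_rot: [-0.001, -0.084, 0.996, -0.0]
contact_force: [-0.2, 0.5, 1.4]
gripper_width: -0.1
gripper_force: 0.0
```

```bash
python3 -c "
from h import *
cam('wrist','w1.png');info(tgt=(-58,-25,77))
d=cam('scene');cv2.imwrite('pics/s3.png',cv2.resize(d['img'][100:250,170:370,::-1],None,fx=4,fy=4,interpolation=cv2.INTER_CUBIC))"
```

```text
t 1.85 pos [464.   95.2 145.2] local [-60.9 -24.2] F [0.7 0.1 0.3] tool x,y yaw -2.972 1.74 z [-0.001 -0.    -1.   ] w 0.038029168958220005
shift [-2.9 -0.8 68.2]
```

View pics/w1.png

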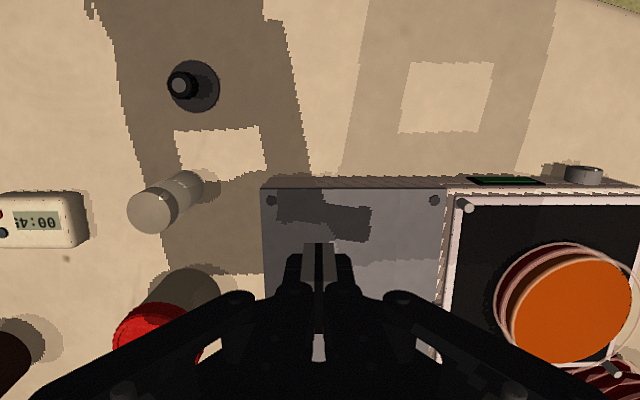

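View pics/s3.png

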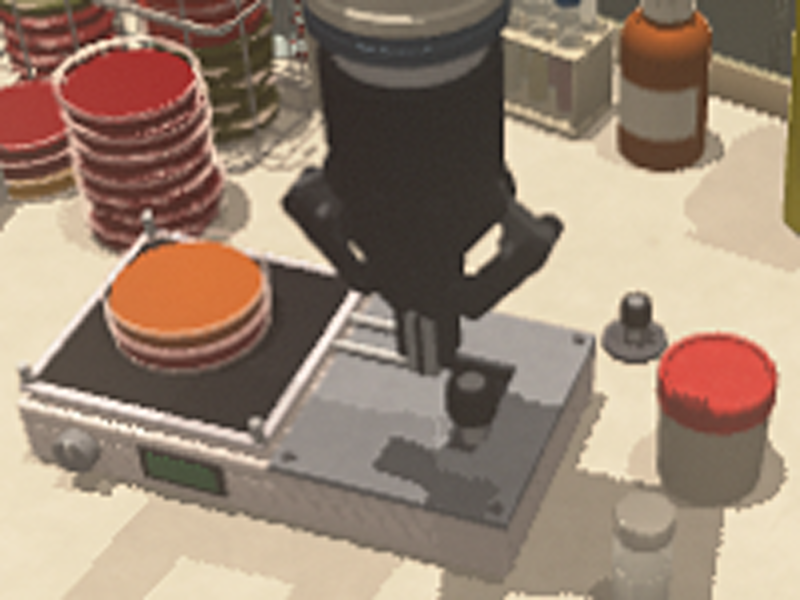

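The wrist and scene views show the closed fingers over the deck in front of the knob, with nothing below them. Descending.

drive_tool:
  plan:
    - [0,-1,30,0,0,0]
    - [0,-1,50,0,0,0]
    - [0,-1,62,0,0,0]
    - [0,-1,68,0,0,0]
    - [0,-1,68,0,0,0]

```text
time: 2.4
tool_pos: [464.5, 94.2, 77.4]
eef_rot: [-0.0, -0.085, 0.996, -0.0]
contact_force: [0.1, 0.6, 1.4]
gripper_width: 0.0
gripper_force: 0.0
```

drive_tool:
  plan:
    - [-3,0,0,0,0,0]
    - [-6,0,0,0,0,0]
    - [-9,0,0,0,0,0]
    - [-12,0,0,0,0,0]
    - [-14,0,0,0,0,0]

```text
time: 2.9
tool_pos: [478.8, 96.4, 77.5]
eef_rot: [0.0, -0.084, 0.996, 0.0]
contact_force: [0.1, -0.4, -0.5]
gripper_width: -0.0
gripper_force: 0.0
```

```bash
python3 -c "
from h import *
info()
d=cam('scene');cv2.imwrite('pics/s4.png',cv2.resize(d['img'][150:250,210:330,::-1],None,fx=5,fy=5,interpolation=cv2.INTER_CUBIC))"
```

```text
t 2.9 pos [478.8  96.4  77.5] local [-46.2 -25.5] F [ 0.1 -0.4 -0.5] tool x,y yaw -2.972 1.74 z [ 0.001  0.    -1.   ] w -0.01455455314363349
```

View pics/s4.png

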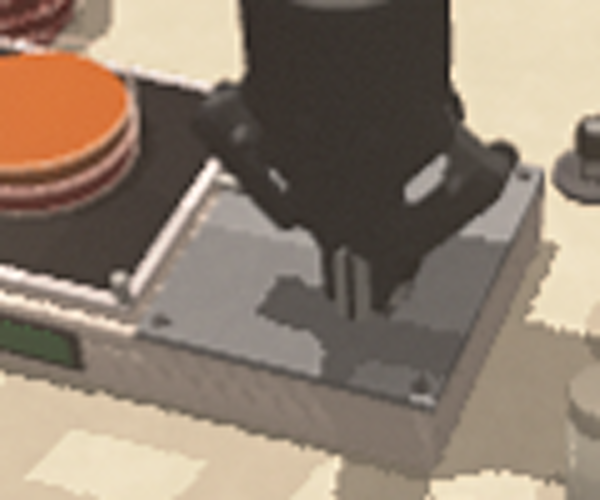

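The fingers now stand just in front of the knob. Starting the push.

drive_tool:
  plan:
    - [-3,0,0,0,0,0]
    - [-6,0,0,0,0,0]
    - [-9,0,0,0,0,0]
    - [-12,0,0,0,0,0]
    - [-15,0,0,0,0,0]

```text
time: 3.45
tool_pos: [493.2, 98.9, 77.3]
eef_rot: [-0.0, -0.084, 0.996, -0.0]
contact_force: [-0.9, 0.3, -0.6]
gripper_width: -0.1
gripper_force: 0.2
```

drive_tool:
  plan:
    - [-3,0,0,0,0,0]
    - [-6,0,0,0,0,0]
    - [-9,0,0,0,0,0]
    - [-12,0,0,0,0,0]
    - [-15,0,0,0,0,0]

```text
time: 3.95
tool_pos: [508.0, 101.4, 77.3]
eef_rot: [-0.0, -0.085, 0.996, -0.0]
contact_force: [0.1, 0.6, 0.8]
gripper_width: -0.0
gripper_force: 0.2
```

drive_tool:
  plan:
    - [-2,0,0,0,0,0]
    - [-4,0,0,0,0,0]
    - [-6,0,0,0,0,0]
    - [-8,0,0,0,0,0]
    - [-10,0,0,0,0,0]

```text
time: 4.45
tool_pos: [517.8, 103.1, 77.3]
eef_rot: [-0.0, -0.085, 0.996, -0.0]
contact_force: [-0.4, 0.5, -0.0]
gripper_width: 0.2
gripper_force: 0.2
```

```bash
python3 -c "
from h import *
info()
c=cam('top');d=cam('scene')
a=cv2.resize(c['img'][160:220,240:310,::-1],None,fx=5,fy=5,interpolation=cv2.INTER_CUBIC);b=cv2.resize(d['img'][160:220,250:320,::-1],None,fx=5,fy=5,interpolation=cv2.INTER_CUBIC)
cv2.imwrite('pics/p5.png',np.hstack([a,b]))"
```

```text
t 4.45 pos [517.8 103.1  77.3] local [ -6.6 -25.5] F [-0.4  0.5 -0. ] tool x,y yaw -2.972 1.74 z [-0. -0. -1.] w 0.17645520263401424
```

View pics/p5.png

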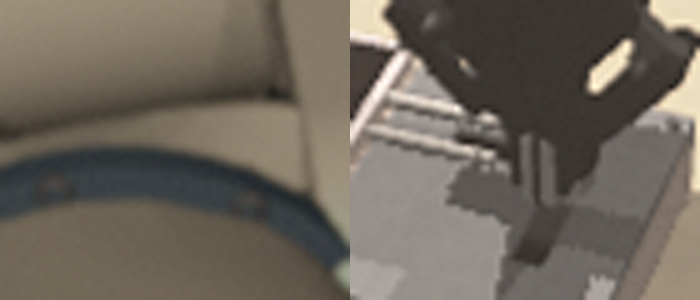

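The slot behind the fingers is now empty, so the knob is moving with them. I'll go on toward the corner and watch the force.

drive_tool:
  plan:
    - [-2,0,0,0,0,0]
    - [-4,0,0,0,0,0]
    - [-5,0,0,0,0,0]
    - [-6,0,0,0,0,0]
    - [-7,0,0,0,0,0]

```text
time: 5.05
tool_pos: [524.6, 104.3, 77.3]
eef_rot: [-0.0, -0.084, 0.996, -0.0]
contact_force: [-0.4, 0.1, 0.5]
gripper_width: 0.1
gripper_force: 0.2
```

drive_tool:
  plan:
    - [-0.3,0,0,0,0,0]
    - [-0.6,0,0,0,0,0]
    - [-0.9,0,0,0,0,0]
    - [-1.2,0,0,0,0,0]
    - [-1.5,0,0,0,0,0]

```text
time: 5.55
tool_pos: [526.0, 104.5, 77.3]
eef_rot: [-0.0, -0.084, 0.996, -0.0]
contact_force: [0.2, -1.0, -0.7]
gripper_width: 0.3
gripper_force: 0.2
```

drive_tool:
  plan:
    - [-0.3,0,0,0,0,0]
    - [-0.5,0,0,0,0,0]
    - [-0.7,0,0,0,0,0]
    - [-0.9,0,0,0,0,0]
    - [-1,0,0,0,0,0]

```text
time: 6.05
tool_pos: [527.0, 104.7, 77.3]
eef_rot: [-0.0, -0.084, 0.996, -0.0]
contact_force: [-1.0, -0.4, 0.4]
gripper_width: -0.0
gripper_force: 0.2
```

drive_tool:
  plan:
    - [-0.3,0,0,0,0,0]
    - [-0.5,0,0,0,0,0]
    - [-0.7,0,0,0,0,0]
    - [-0.9,0,0,0,0,0]
    - [-1,0,0,0,0,0]

```text
time: 6.55
tool_pos: [528.0, 104.8, 77.3]
eef_rot: [-0.0, -0.084, 0.996, 0.0]
contact_force: [-0.4, -0.6, -0.2]
gripper_width: -0.2
gripper_force: 0.2
```

drive_tool:
  plan:
    - [-0.3,0,0,0,0,0]
    - [-0.5,0,0,0,0,0]
    - [-0.7,0,0,0,0,0]
    - [-0.9,0,0,0,0,0]
    - [-1,0,0,0,0,0]

```text
time: 7.05
tool_pos: [529.0, 105.0, 77.3]
eef_rot: [0.0, -0.085, 0.996, -0.0]
contact_force: [-0.3, -0.3, 0.4]
gripper_width: -0.1
gripper_force: 0.2
```

drive_tool:
  plan:
    - [-0.3,0,0,0,0,0]
    - [-0.5,0,0,0,0,0]
    - [-0.7,0,0,0,0,0]
    - [-0.9,0,0,0,0,0]
    - [-1,0,0,0,0,0]

```text
time: 7.55
tool_pos: [529.8, 105.2, 77.3]
eef_rot: [-0.0, -0.085, 0.996, -0.0]
contact_force: [-1.0, 0.1, -0.3]
gripper_width: -0.3
gripper_force: 0.6
```

drive_tool:
  plan:
    - [-0.2,0,0,0,0,0]
    - [-0.4,0,0,0,0,0]
    - [-0.5,0,0,0,0,0]
    - [-0.6,0,0,0,0,0]
    - [-0.6,0,0,0,0,0]

```text
time: 8.05
tool_pos: [530.0, 105.2, 77.1]
eef_rot: [-0.001, -0.085, 0.996, -0.0]
contact_force: [-4.3, -0.5, 1.9]
gripper_width: -0.2
gripper_force: 2.1
```

```bash
python3 -c "
from h import *
info();c=cam('wrist','w2.png');info()
d=cam('scene');cv2.imwrite('pics/s6.png',cv2.resize(d['img'][150:230,230:330,::-1],None,fx=5,fy=5,interpolation=cv2.INTER_CUBIC))"
```

```text
t 8.05 pos [530.  105.2  77.1] local [  5.8 -25.5] F [-4.3 -0.5  1.9] tool x,y yaw -2.972 1.74 z [-0.001 -0.    -1.   ] w -0.1935335347222474
t 8.1 pos [530.  105.2  77.2] local [  5.8 -25.4] F [-4.2 -0.6  2.1] tool x,y yaw -2.972 1.74 z [-0.001 -0.    -1.   ] w 0.09254437367724284
```

View pics/w2.png

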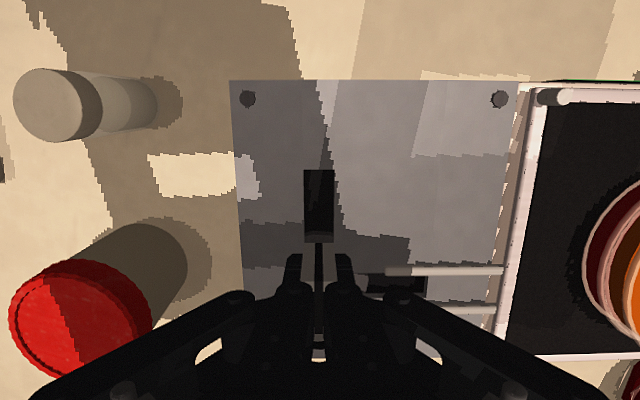

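The push ends at the corner stop with 4 N; the wrist view shows the first leg empty behind the fingers. Next I back off and go round to the knob's right side.

drive_tool:
  plan:
    - [5,0,0,0,0,0]
    - [12,0,0,0,0,0]
    - [18,-6,0,0,0,0]
    - [18,-20,0,0,0,0]
    - [18,-34,0,0,0,0]

```text
time: 8.65
tool_pos: [518.8, 67.6, 77.5]
eef_rot: [0.0, -0.085, 0.996, -0.0]
contact_force: [0.4, 0.1, -0.6]
gripper_width: 0.1
gripper_force: 0.0
```

drive_tool:
  plan:
    - [-8,0,0,0,0,0]
    - [-16,0,0,0,0,0]
    - [-24,0,0,0,0,0]
    - [-32,0,0,0,0,0]
    - [-40,0,0,0,0,0]

```text
time: 9.15
tool_pos: [558.8, 75.9, 77.2]
eef_rot: [0.0, -0.085, 0.996, 0.0]
contact_force: [-0.0, -1.2, -0.5]
gripper_width: 0.1
gripper_force: 0.0
```

```bash
python3 -c "
from h import *
info()
c=cam('wrist');d=cam('scene')
a=cv2.resize(c['img'][100:400,150:500,::-1],None,fx=1.0,fy=1.0);b=cv2.resize(d['img'][150:225,240:330,::-1],None,fx=4,fy=4,interpolation=cv2.INTER_CUBIC)
cv2.imwrite('pics/p7.png',np.hstack([a,b]))"
```

```text
t 9.15 pos [558.8  75.9  77.2] local [ 29.3 -59.2] F [-0.  -1.2 -0.5] tool x,y yaw -2.972 1.74 z [ 0.  0. -1.] w 0.11032120092408046
```

View pics/p7.png

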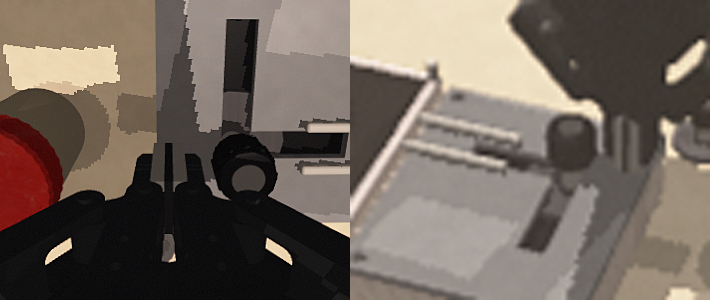

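The knob sits at the corner with the fingers clear to its right. Pushing along the second leg.

drive_tool:
  plan:
    - [0,3,0,0,0,0]
    - [0,6,0,0,0,0]
    - [0,9,0,0,0,0]
    - [0,11,0,0,0,0]
    - [0,13,0,0,0,0]

```text
time: 9.75
tool_pos: [555.5, 88.5, 77.3]
eef_rot: [-0.0, -0.085, 0.996, -0.0]
contact_force: [0.2, -1.2, 0.1]
gripper_width: -0.1
gripper_force: 0.2
```

drive_tool:
  plan:
    - [0,2,0,0,0,0]
    - [0,4,0,0,0,0]
    - [0,6,0,0,0,0]
    - [0,8,0,0,0,0]
    - [0,10,0,0,0,0]

```text
time: 10.25
tool_pos: [554.0, 98.3, 77.3]
eef_rot: [-0.0, -0.084, 0.996, -0.0]
contact_force: [-0.6, -0.4, -0.3]
gripper_width: -0.3
gripper_force: 0.2
```

drive_tool:
  plan:
    - [0,3,0,0,0,0]
    - [0,6,0,0,0,0]
    - [0,9,0,0,0,0]
    - [0,12,0,0,0,0]
    - [0,15,0,0,0,0]

```text
time: 10.75
tool_pos: [551.5, 113.2, 77.3]
eef_rot: [-0.0, -0.085, 0.996, -0.0]
contact_force: [-0.1, -0.2, -0.2]
gripper_width: -0.0
gripper_force: 0.2
```

Run:
```python
from h import *
info()
d=cam('scene');cv2.imwrite('pics/x.png',d['img'][:,:,::-1])
```

```text
t 10.75 pos [551.5 113.2  77.3] local [ 28.3 -21.2] F [-0.1 -0.2 -0.2] tool x,y yaw -2.972 1.74 z [-0. -0. -1.] w -0.027561551930157583
```

drive_tool:
  plan:
    - [0,3,0,0,0,0]
    - [0,6,0,0,0,0]
    - [0,9,0,0,0,0]
    - [0,12,0,0,0,0]
    - [0,14,0,0,0,0]

```text
time: 11.3
tool_pos: [549.1, 127.0, 77.3]
eef_rot: [-0.0, -0.085, 0.996, -0.0]
contact_force: [0.7, -0.1, 0.4]
gripper_width: 0.3
gripper_force: 0.2
```

drive_tool:
  plan:
    - [0,0.5,0,0,0,0]
    - [0,1,0,0,0,0]
    - [0,1.5,0,0,0,0]
    - [0,2,0,0,0,0]
    - [0,2,0,0,0,0]

```text
time: 11.8
tool_pos: [548.8, 128.7, 77.3]
eef_rot: [0.0, -0.084, 0.996, 0.0]
contact_force: [0.9, -0.2, -0.3]
gripper_width: 0.2
gripper_force: 0.1
```

drive_tool:
  plan:
    - [0,0.5,0,0,0,0]
    - [0,1,0,0,0,0]
    - [0,1.5,0,0,0,0]
    - [0,2,0,0,0,0]
    - [0,2,0,0,0,0]

```text
time: 12.3
tool_pos: [548.5, 130.7, 77.3]
eef_rot: [0.0, -0.085, 0.996, 0.0]
contact_force: [-0.6, 0.5, 0.7]
gripper_width: -0.0
gripper_force: 0.1
```

drive_tool:
  plan:
    - [0,0.3,0,0,0,0]
    - [0,0.6,0,0,0,0]
    - [0,0.9,0,0,0,0]
    - [0,1.2,0,0,0,0]
    - [0,1.2,0,0,0,0]

```text
time: 12.8
tool_pos: [548.3, 131.9, 77.3]
eef_rot: [-0.0, -0.085, 0.996, 0.0]
contact_force: [-0.9, -0.5, -0.1]
gripper_width: -0.1
gripper_force: 0.1
```

drive_tool:
  plan:
    - [0,0.3,0,0,0,0]
    - [0,0.6,0,0,0,0]
    - [0,0.9,0,0,0,0]
    - [0,1.2,0,0,0,0]
    - [0,1.2,0,0,0,0]

```text
time: 13.3
tool_pos: [548.1, 133.1, 77.3]
eef_rot: [-0.0, -0.085, 0.996, 0.0]
contact_force: [-0.7, 0.4, 0.0]
gripper_width: -0.1
gripper_force: 0.1
```

drive_tool:
  plan:
    - [0,0.3,0,0,0,0]
    - [0,0.6,0,0,0,0]
    - [0,0.8,0,0,0,0]
    - [0,1,0,0,0,0]
    - [0,1,0,0,0,0]

```text
time: 13.8
tool_pos: [548.0, 133.9, 77.3]
eef_rot: [0.0, -0.085, 0.996, -0.0]
contact_force: [1.1, -1.7, 0.4]
gripper_width: 0.2
gripper_force: 0.8
```

drive_tool:
  plan:
    - [0,0.2,0,0,0,0]
    - [0,0.3,0,0,0,0]
    - [0,0.4,0,0,0,0]
    - [0,0.5,0,0,0,0]
    - [0,0.5,0,0,0,0]

```text
time: 14.3
tool_pos: [548.0, 134.4, 77.4]
eef_rot: [0.0, -0.085, 0.996, -0.0]
contact_force: [0.4, -4.0, 2.5]
gripper_width: -0.1
gripper_force: 2.2
```

drive_tool:
  plan:
    - [0,0.1,0,0,0,0]
    - [0,0.2,0,0,0,0]
    - [0,0.3,0,0,0,0]
    - [0,0.4,0,0,0,0]
    - [0,0.4,0,0,0,0]

```text
time: 14.8
tool_pos: [548.0, 134.7, 77.4]
eef_rot: [0.0, -0.085, 0.996, -0.0]
contact_force: [0.0, -6.1, 2.4]
gripper_width: 0.1
gripper_force: 2.9
```

The force is up to 6 N at the end stop. Backing off and lifting clear.

drive_tool:
  plan:
    - [0,-5,0,0,0,0]
    - [0,-12,0,0,0,0]
    - [0,-20,0,0,0,0]
    - [0,-20,-20,0,0,0]
    - [0,-20,-50,0,0,0]

```text
time: 15.3
tool_pos: [549.8, 114.3, 126.1]
eef_rot: [-0.002, -0.084, 0.996, -0.0]
contact_force: [1.4, -0.1, -0.5]
gripper_width: 0.2
gripper_force: 0.0
```

drive_tool:
  plan:
    - [0,-10,-40,0,0,0]
    - [0,-40,-80,0,0,0]
    - [0,-80,-110,0,0,0]
    - [0,-120,-120,0,0,0]
    - [0,-120,-120,0,0,0]

```text
time: 15.8
tool_pos: [573.0, -7.3, 249.6]
eef_rot: [0.002, -0.083, 0.997, -0.001]
contact_force: [-0.0, 0.8, 0.0]
gripper_width: -0.2
gripper_force: 0.0
```

Run:
```python
from h import *
info()
c=cam('scene')
# expected knob-top position (locked) vs dark blob / light cap near it
R=lambda x,y:(520+x*.9858-y*.1682,129.3+x*.1682+y*.9858)
for n,y in(('corner',-25),('locked',25),('stop',26.5)):
    print(n,proj(c,[*R(27.5,y),80]).round(1))
g=cv2.cvtColor(c['img'],cv2.COLOR_RGB2GRAY)
m=(g<60).astype('uint8');m[:,:255]=0;m[:,310:]=0;m[:165]=0;m[230:]=0
n,l,s,ce=cv2.connectedComponentsWithStats(m)
for i in range(1,n):
    if s[i,4]>8: print(s[i],ce[i].round(1))
print(proj(c,[*R(27.5,25),69]),g[165:215:1,255:310:1][::3,::2])
```

```text
t 15.8 pos [573.   -7.3 249.6] local [  29.3 -143.6] F [-0.   0.8  0. ] tool x,y yaw -2.976 1.737 z [ 0.005 -0.001 -1.   ] w -0.15491080136418847
corner [294.2 182.4]
locked [272.2 177.5]
stop [271.6 177.3]
[272.50085724 181.36082408] [[222 222 216 197 223 220 220 220 221 221 222 223 224 224 224 222 222 222
  223 225 223 220 221 221 220 219 219 220]
 [212 230 166  93 226 221 221 220 221 222 223 223 224 224 224 222 223 223
  223 224 222 221 220 222 220 222 221 221]
 [ 71  64 224 175 210 200 217 225 223 223 223 222 223 224 222 222 222 221
  221 221 221 220 220 221 221 219 221 220]
 [ 66 232 201 150 164 119  95  84 133 121  70 165 197 214 224 224 222 221
  221 222 223 222 221 222 221 221 221 222]
 [230 204 145 173 162 169  70 119 172 163  87  64 156 166 154 144 148 164
  186 211 224 225 224 223 221 218 220 220]
 [211 114 142 165 201 226  65  65  67  68  64  63 144 145 147 148 148 148
  149 147 145 151 151 169 179 192 212 224]
 [127 190 165 166 150 151  62  64  61  63  66  62 116 187 148 144 146 146
  149 148 146 145 148 146 144 151 150 164]
 [175 215 219 210 176 149 136  76  61  61  60 
[... 424 characters left out ...]
163 164 167 148 146 145 145 146 145 145 146 144 147 146 143 143 147  77
   66  68  72 147 146 145 146 147 146 148]
 [165 153 146 147 142 143 144 146 147 144 144 145 146 147 144 147  94  61
   68  66 142 145 144 144 147 147 146 148]
 [148 143 146 144 142 144 146 144 143 144 165 160 147 144 146 118  64  69
   67 133 143 145 147 145 147 147 149 103]
 [143 143 146 143 145 143 143 146 164 165 166 166 163 165 148  65  66  68
  103 146 146 146 146 148 147 149 129 110]
 [143 146 144 143 143 146 144 166 168 166 167 168 166 171  68  62  67  72
  164 160 148 145 145 144 145 149 109 114]
 [144 144 144 143 144 164 163 165 162 163 164 162 163 165 160 152 128 165
  163 164 163 166 168 161 150 101 113 111]]
```

The head's light cap is at about (272,176) against a predicted (272,177) when locked, and the corner and first leg are empty.

```bash
python3 -c "
from station import env
print(env.finish_job())"
```

```text
the job is handed in; nothing more can be done
None
```

The lock knob was pushed round the corner and home to the end of its slot inside the fork (about 6 N at the stop), the arm lifted clear, and the job was handed in at about 16 s; no verdict was returned, and I did not re-measure the plates, jar, vial and timer afterwards.

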